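# Check the slot of a forked clamp strap in a toggle-clamp check nest

## Task

Check the slot of the forked steel strap that lies loose in the check nest. Push the strap home so that it sits flush against the two side stops and the end stop, swing the toggle clamp over centre until it locks down on the strap, then slide the tongue gauge fully home into the slot and all the way back to its back stop while the strap stays clamped. Finally swing the clamp fully open again, leaving the strap lying against its stops, and leave everything else on the bench where it is.

Things in the scene. Friction and masses are not known exactly. Their poses are not given: they have to be found in the camera images.
- check_nest: Fixed check nest: 12 mm steel plate. Origin at bench height below the home centre of the strap; x across the strap towards the clamp (ahead and left of the robot), y along the strap towards the end stop, z up. All 'nest' numbers are mm in this frame. Plate: x -75..140, y -85..85 and x -75..45, y -215..-85, top z 12. A rail 16 wide, 6 high lies along x 0, y -200..-82.
- side_stop (a point): Middle between the two side stops, at nest x 30, y 5, z 18: steel blocks 12 mm high above the plate, their faces at x 30 look towards -x; they stand at y -42..-18 and y 28..52.
- end_stop (a point): Middle of the face of the end stop, at nest x 0, y 55, z 18: steel block 34 mm wide (x), 12 mm high above the plate, its face looks towards -y.
- strap: Part to check: forked dark steel strap 110 (its y) x 60 (x) x 16 mm, 0.5 to 0.7 kg; slot 20 wide, 50 long, open at its -y end between two 20 mm tines. Origin: middle of its underside. Home = origin at nest x 0, y 0, z 12, axes as the nest's. Starts flat on the plate, 12..26 mm towards nest -x and 8..15 mm towards -y of home, turned up to 0.15 rad.
- strap_home (a point): Point on the plate's top where the strap's origin lies when it is home against all three stops (nest x 0, y 0, z 12); axes as the nest's.
- clamp_arm (a joint): Arm of the toggle clamp (rad): 0 = fully open, raised 70 degrees; about 1.13 = locked down on the strap. Pushing the handle's top towards nest -x swings the arm down, towards +x lifts it. The push goes through dead centre to a stop, where the clamp stays locked by itself; locking and releasing each take about 10 to 15 N at the handle's upper end. At its fully open stop it stays.
- clamp_pivot (a point): Arm pivot of the toggle clamp, nest x 65, y 25, z 54. The clamp works in the plane y 25; its base is x 50..138, y 3..47, steel cheeks up to z 66. The arm is 65 mm long; locked it lies level over the strap (top z 80), its sprung rubber toe pressing with about 35 N.
- handle_grip (a point): Point on the axis of the clamp's handle, 20 mm below its tip. The black grip is 15 mm thick (along the swing), 22 wide (nest y), 66 long, ending at the tip. Nest, open: x 150, z 126, leaning 51 degrees to +x; arm at 0.4: x 128, z 145; at 0.8: x 94, z 160; at 1.0: x 72, z 164; locked: x 24, z 159, leaning 20 degrees to -x.
- handle_tip (a point): Tip (free end) of the clamp's handle, on its axis. Nest frame, open: x 166, z 139; arm at 0.8: x 101, z 179; locked: x 18, z 178.
- clamp_toe: Black rubber toe, 18 mm across, at the end of the clamp's arm; origin in the middle of its pressing face. Open: nest x 12, y 25, z 104; clamped: on the strap's top at nest x 0, y 25.
- slot_gauge (a joint): Tongue gauge on its rail (m): 0 = back against its stop, 0.097 = fully home, grows towards nest +y; starts 0..0.004. Tongue 16.5 mm wide, 50 long, 5..14 mm above the plate; its tip is at nest y -106 when back. Home, it reaches 46 mm into the slot of a strap that lies home. Slides with 1.5 N of friction, stays where left. Carriage 34 x 44 mm, top 25.5 mm above the plate.
- gauge_knob (a point): Middle of the gauge's upright black knob: 24 mm diameter, spans nest z 46..76. Nest x 0, z 60, y -178 (gauge back) to -81 (home). Can be pushed from either side or gripped from above.
- oil_bottle: Bystander: small dropper bottle, 34 mm diameter, 102 mm tall, standing on the bench beside the gauge, about nest x 110, y -125; origin under its centre.
- hex_key: Bystander: black hex key, 74 mm, lying on the plate beside the clamp, about nest x 105, y -35.
- waiting_strap_0: Bystander: lower of two crossed straps like the one to check, waiting crossed on the bench beyond the end stop; origin at the middle of its underside.
- waiting_strap_1: Bystander: upper of the two waiting straps.
- screwdriver_0: Bystander: screwdriver, 156 mm, on the bench to the right.
- masking_tape: Bystander: roll of masking tape, 100 mm, on the bench to the right.
- sanding_block: Bystander: cork sanding block, 95 mm, on the bench to the left.

How it is judged:
On the way, in this order (a step that is already met when the one before it is completed fails the run):
1. the strap lies flush against both side stops and the end stop (within 2.5 mm and 2 degrees of home) (x of strap in the frame of check_nest between -0.0025 and 0.0025 m and y of strap in the frame of check_nest between -0.0025 and 0.0025 m and angle between the y axis of strap and the y axis of check_nest, either way round below 0.035 rad), for 0.2 s.
2. the toggle clamp presses the strap with more than 20 N, the strap still home (all of step 1 and contact force between clamp_toe and strap above 20 N and value of joint clamp_arm above 1 rad), for 0.2 s.
3. the tongue gauge is fully home in the slot (within 3 mm), the clamp still holding the strap (all of step 1 and value of joint slot_gauge above 0.094 m and contact force between clamp_toe and strap above 20 N), for 0.2 s.
4. the tongue gauge is back at its back stop (within 5 mm), the clamp still holding the strap (all of step 1 and value of joint slot_gauge below 0.005 m and contact force between clamp_toe and strap above 20 N), for 0.2 s.
5. the clamp is swung open (arm within 0.15 rad of fully open) (value of joint clamp_arm below 0.15 rad), for 0.2 s.
At the end, for the whole second after the job is handed in: The clamp is open (arm within 0.15 rad of fully open), the gauge is back within 5 mm of its back stop, and the strap lies at rest flat on the plate within 5 mm and 0.06 rad of its home against the stops (value of joint clamp_arm below 0.15 rad and value of joint slot_gauge below 0.005 m and x of strap in the frame of check_nest between -0.005 and 0.005 m and y of strap in the frame of check_nest between -0.005 and 0.005 m and angle between the y axis of strap and the y axis of check_nest, either way round below 0.06 rad and height (world z) of strap below 0.016 m and linear speed of strap below 0.02 m/s); the robot touches nothing.
It fails at once if a bystander is pushed more than 30 mm from its place (distance of any of oil_bottle, waiting_strap_0, waiting_strap_1, masking_tape from where it was at the start of the episode above 0.03 m).
It also fails if it takes over 64 s, if anything falls off the work surface, if the arm or the gripper's body presses on something with over 40 N, if the wrist force passes 120 N, or if a joint passes its speed limit or range.

## Robot

A 6-joint arm with a two-finger parallel gripper is mounted at the origin on a cart in front of the work surface, level with it; the furniture and walls round the work are solid. World frame = base frame: x ahead of the robot, y to its left, z up, the work surface at z = 0. Lengths are in m, angles in rad, forces in N, time in s.
With the tool pointing down it reaches from about 0.25 to 0.85 m from the base axis. Payload 12.5 kg.
Tool frame: the origin (TCP) lies at the very end of the fingers, on their centre line; the grasp point (between the pads) lies 19 mm behind it; z points along the fingers, y is the line along which they close (so a half turn about z gives the same grasp; the last joint's range is limited). The gripper opens to 93 mm and grips with 3 to 60 N. Pads are 15 mm wide; open, the fingers measure 128 mm over their backs; the gripper's body (75 mm by 188 mm) begins 65 mm behind the grasp point.
Start: joints at [-1.368, 0.351, 1.652, -0, 1.139, -0.085], TCP at [0.156, -0.527, 0.219] pointing down, gripper open.
Joint ranges: [-2.75, 2.75], [-0.79, 2.1], [0.01, 2.65], [-1.57, 4.71], [0.07, 3.14], [-2.87, 2.87]. Speed limits (rad/s): [2.22, 2.22, 2.79, 3.14, 3.14, 3.14].

## Interface

Orientations are given as a unit quaternion [w, x, y, z].
In Python, from plant import env, snapshot, models gives the robot as it stands. Calls block until the motion is done:
- env.move_pose(position, orientation): joint-space move of the TCP to a pose.
- env.move_straight(position, attitude=None, vel=0.15): straight line of the TCP; attitude=None keeps the orientation; vel is the mean speed in m/s.
- env.movej(angles): joint-space move.
- env.open_jaws() and env.grab(effort=None): open the fingers fully, or close them until they stop; effort is the grip in N (None keeps the last).
- env.hold(seconds).
- env.solve_ik(position, orientation): joint angles nearest the present ones, or None.
- env.sense(): the state.
- snapshot(name): name is "side" or "top"; returns a dict with "image" (420x560x3 uint8, red, green, blue), "fx", "fy", "cx", "cy" (pixels), "rvec" (rotation vector, rad) and "tvec" (3), from world to camera coordinates, as OpenCV has them. Camera axes: x right, y down, z forward; pixel columns grow to the right and rows downward; lengths in m; the calibration is good to about 2 mm. A picture is of the moment at which its call begins. There is no depth.
A pose or a line that the arm cannot do raises env.Unreachable and nothing moves.
- env.job_done(): hands the job in; it is judged then, once.
Trained networks look in a picture, given as the dict that the camera call returned (one of the last four; its "shot" number tells which), for a name from the list of things; names that differ only in an ending like _2 or _b are one class to them, and where a whole thing is asked for, a point or a joint stands for the part that bears it (a point fixed in the world has none). Each returns a list of dicts, best first, with "score" (0 to 1); they miss things now and then, are a little off and sometimes report something else, mostly with a low value. They report only what shows in the picture. A call takes as long as a camera call.
- models.boxes_of(picture, target): "rect" ([left, top, right, bottom] in pixels, round what is visible of it).
- models.tip_of(picture, target): "xy" ([column, row] in pixels: a listed point, or the origin of a listed thing).
The state is a dict: "time": time; "joint_pos": joint angles; "joint_velocities": joint speeds; "tau": joint torques, N m; "position": TCP position; "tool_rot": TCP orientation; "wrist_force": force on the tool from outside, world axes, zero at the start; "moment": the same for the moment, N m; "gripper_width": finger opening in m; "finger_force": force on a finger pad.
Only numpy, scipy, OpenCV 4.12 (cv2) and the standard library are available. Lean on these libraries where they do the work, as an engineer would, in place of code of your own. Each camera call takes 0.05 s, during which the arm holds its last target. There are 200 camera calls.

## Working session

There is one attempt and no reset: what is moved stays moved. The work goes in short steps, each a Python script; the robot and the scene stay as the last script left them, time stands still between calls to the robot, and variables do not carry over. Pictures are saved under pics/ and viewed, at most 10 in all, crops included, and the job is handed in when it is done.

```bash
ls; mkdir -p pics; cat > h.py <<'E'
import numpy as np, cv2
from plant import env, snapshot, models
def cam(p):
    R=cv2.Rodrigues(np.array(p["rvec"],float))[0]; t=np.array(p["tvec"],float).ravel()
    K=np.array([[p["fx"],0,p["cx"]],[0,p["fy"],p["cy"]],[0,0,1]]); return K,R,t
def proj(p,X):
    K,R,t=cam(p); c=(np.atleast_2d(X)@R.T+t)@K.T; return c[:,:2]/c[:,2:]
def onz(p,uv,z):
    K,R,t=cam(p); d=R.T@np.linalg.solve(K,[uv[0],uv[1],1]); o=-R.T@t; return o+d*(z-o[2])/d[2]
E
python3 - <<'E'
from h import *
for n in("top","side"):
    p=snapshot(n); cv2.imwrite(f"pics/{n}0.png",p["image"][:,:,::-1])
    K,R,t=cam(p); print(n,"campos",-R.T@t,K[0,0])
    for k in ["check_nest","side_stop","end_stop","strap","strap_home","clamp_pivot","handle_grip","handle_tip","clamp_toe","gauge_knob","oil_bottle","hex_key"]:
        print(k,[(np.round(d["xy"],1).tolist(),round(d["score"],2)) for d in models.tip_of(p,k)[:2]])
E
```

```text
pics
plant.py
top campos [0.43065812 0.03115665 1.33288371] 445.7569090296902
check_nest [([282.5, 238.3], 0.55)]
side_stop [([276.5, 229.0], 0.87)]
end_stop [([261.9, 246.0], 0.55)]
strap [([286.3, 242.9], 0.64), ([305.2, 183.9], 0.58)]
strap_home [([280.0, 238.9], 0.78)]
clamp_pivot [([262.3, 222.4], 0.87)]
handle_grip [([247.2, 192.5], 0.63), ([262.6, 246.8], 0.54)]
handle_tip [([247.3, 185.9], 0.67)]
clamp_toe [([267.2, 236.3], 0.51)]
gauge_knob [([335.9, 214.2], 0.57)]
oil_bottle [([250.6, 192.2], 0.75), ([304.4, 186.1], 0.54)]
hex_key [([275.6, 199.7], 0.56)]
side campos [-0.02415341  1.07654174  1.10670784] 543.0295221163801
check_nest [([292.2, 243.0], 0.87), ([278.3, 242.2], 0.6)]
side_stop [([282.0, 239.2], 0.95), ([279.0, 284.4], 0.34)]
end_stop [([291.5, 251.8], 0.85)]
strap [([299.1, 235.3], 0.93), ([287.3, 221.6], 0.22)]
strap_home [([290.7, 242.2], 0.65), ([237.8, 212.1], 0.36)]
clamp_pivot [([271.3, 236.8], 0.94), ([290.9, 241.9], 0.34)]
handle_grip [([239.4, 213.5], 0.71)]
handle_tip [([229.7, 209.7], 0.64)]
clamp_toe [([289.8, 252.9], 0.58), ([286.8, 219.6], 0.42)]
gauge_knob [([292.0, 188.6], 0.55)]
oil_bottle [([257.7, 209.9], 0.49)]
hex_key [([350.3, 173.1], 0.45), ([246.3, 359.8], 0.33)]
```

```bash
cat >> h.py <<'E'
PTS=dict(side_stop=(30,5,18),end_stop=(0,55,18),strap_home=(0,0,12),clamp_pivot=(65,25,54),handle_grip=(150,25,126),handle_tip=(166,25,139),check_nest=(0,0,0),clamp_toe=(12,25,104),gauge_knob=(0,-177,60))
def n2w(q,X):
    X=np.atleast_2d(X)/1000.; c,s=np.cos(q[2]),np.sin(q[2])
    return np.c_[q[0]+c*X[:,0]-s*X[:,1],q[1]+s*X[:,0]+c*X[:,1],X[:,2]]
def w2n(q,W):
    c,s=np.cos(q[2]),np.sin(q[2]); d=np.asarray(W)[:2]-q[:2]; return np.array([c*d[0]+s*d[1],-s*d[0]+c*d[1]])*1000
E
cat > fit.py <<'E'
from h import *
from scipy.optimize import least_squares
ps={n:snapshot(n) for n in("top","side")}
obs=[]
for n,p in ps.items():
    for k,X in PTS.items():
        for d in models.tip_of(p,k)[:1]: obs.append((n,k,X,d["xy"],d["score"]))
def res(q): return np.concatenate([(proj(ps[n],n2w(q,X))[0]-uv)*s for n,k,X,uv,s in obs])
best=min((least_squares(res,[*onz(ps["top"],(282,238),0)[:2],a],loss="soft_l1") for a in np.arange(-3,3,.5)),key=lambda r:r.cost)
q=best.x; print(q,best.cost); np.save("q.npy",q)
for n,k,X,uv,s in obs: print(n,k,np.round(proj(ps[n],n2w(q,X))[0]-uv,1))
rail=lambda pts:pts
polys=[[(-75,-215,12),(45,-215,12),(45,-85,12),(140,-85,12),(140,85,12),(-75,85,12)],[(30,-42,24),(42,-42,24),(42,-18,24),(30,-18,24)],[(30,28,24),(42,28,24),(42,52,24),(30,52,24)],[(-17,55,24),(17,55,24)]]
for n,p in ps.items():
    for d in models.tip_of(p,"strap")[:1]: print("strap",n,w2n(q,onz(p,d["xy"],.012)))
    u=proj(p,n2w(q,(20,-40,12)))[0]; S=4; w,h=200,150
    x0,y0=int(u[0]-w/2),int(u[1]-h/2)
    im=cv2.resize(np.ascontiguousarray(p["image"][y0:y0+h,x0:x0+w,::-1]),None,fx=S,fy=S,interpolation=cv2.INTER_CUBIC)
    for P in polys: cv2.polylines(im,[np.int32((proj(p,n2w(q,P))-[x0,y0]+.5)*S)],True,(0,255,0),1)
    cv2.imwrite(f"pics/{n}1.png",im); print(n,x0,y0)
E
python3 fit.py
```

```text
[0.47788357 0.03051074 0.41154593] 59.498873609855266
top side_stop [-2.5  1.3]
top end_stop [-0.7  0.3]
top strap_home [-0.6 -3.1]
top clamp_pivot [ 0.2 -0.6]
top handle_grip [ 1.5 -3.3]
top handle_tip [-0.6 -0.1]
top check_nest [-4.3 -1. ]
top clamp_toe [-0.8  1.5]
top gauge_knob [ 2.4 -0.4]
side side_stop [ 0.2 -1.1]
side end_stop [ 2.7 -1.7]
side strap_home [ 0.3 -0.9]
side clamp_pivot [-2.6  2.5]
side handle_grip [2.1 0.3]
side handle_tip [-2.  -2.7]
side check_nest [1.3 2.9]
side clamp_toe [  4.1 -57.5]
side gauge_knob [-1.4  1.3]
strap top [-24.5605927  -21.08473302]
top 189 150
strap side [-29.96621655 -19.2449645 ]
side 184 155
```

View pics/top1.png

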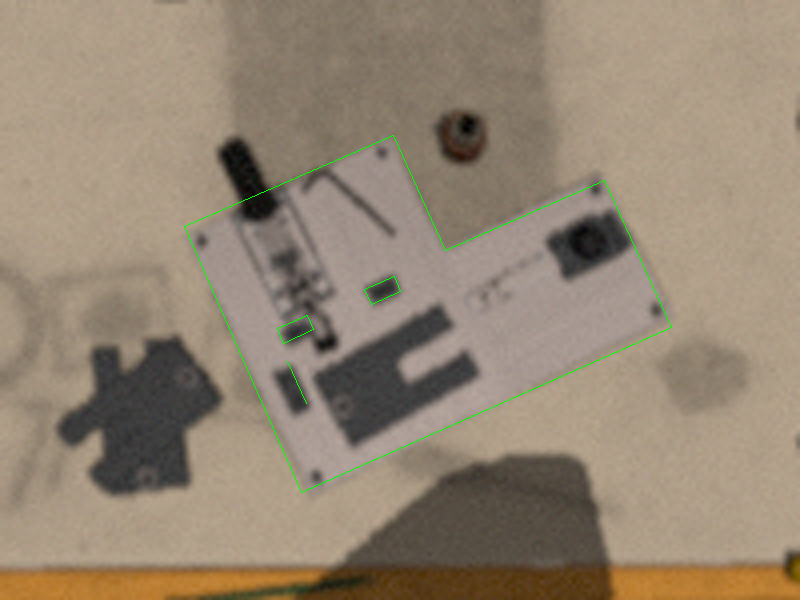

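View pics/side1.png

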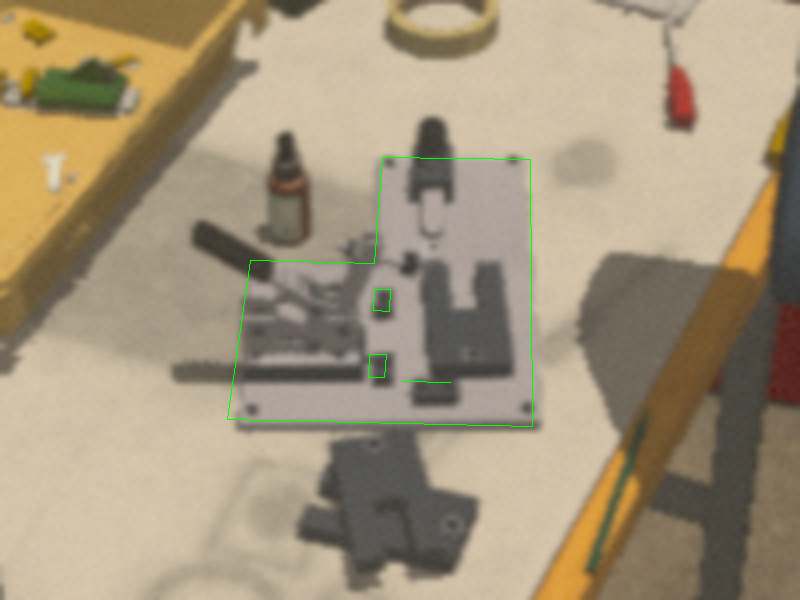

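View pics/side0.png

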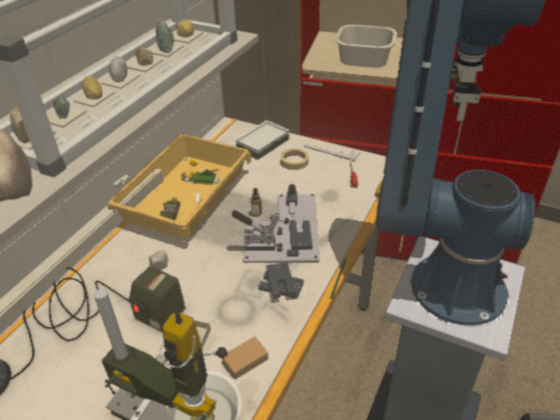

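```bash
cat >> h.py <<'E'
from scipy.spatial.transform import Rotation as Ro
import os
q=np.load("q.npy") if os.path.exists("q.npy") else None
def ori(close,tilt=0):
    """tool down, closing axis along nest 'x' or 'y'; tilt (deg) leans the body to nest -x (close=y) or -y (close=x)"""
    best=None
    for flip in (0,180):
        a={'y':0,'x':90}[close]
        tx=np.deg2rad(tilt)
        z=np.array([np.sin(tx),0,-np.cos(tx)]); f=np.array([np.cos(tx),0,np.sin(tx)])
        R=np.c_[f,np.cross(z,f),z]
        R=(Ro.from_euler('z',q[2]+np.deg2rad(a))*Ro.from_matrix(R)*Ro.from_euler('z',flip,degrees=True))
        o=R.as_quat(); o=[o[3],*o[:3]]
        j=env.solve_ik(n2w(q,(0,-50,200))[0],o)
        if j is not None and (best is None or abs(j[5])<best[0]): best=(abs(j[5]),o)
    return best[1]
def P(x,y,z): return n2w(q,(x,y,z))[0]
def F():
    f=np.array(env.sense()["wrist_force"]); c,s=np.cos(q[2]),np.sin(q[2]); return np.array([c*f[0]+s*f[1],-s*f[0]+c*f[1],f[2]])
def go(x,y,z,o=None,vel=.15): env.move_straight(P(x,y,z),o,vel)
def push(a,b,step,fmax,f0,vel=.03):
    """straight from nest point a to b in steps (mm), stop when force change exceeds fmax"""
    a,b=np.array(a,float),np.array(b,float); n=int(np.ceil(np.linalg.norm(b-a)/step))
    for i in range(1,n+1):
        p=a+(b-a)*i/n; go(*p,vel=vel); f=F()-f0
        if np.linalg.norm(f)>fmax: break
    print("push end",np.round(p,1),"F",np.round(f,1),"actual",np.round(w2n(q,env.sense()["position"]),1),"t",round(env.sense()["time"],1)); return p
E
python3 - <<'E'
from h import *
p=snapshot("top")
print([np.round(w2n(q,onz(p,(189+u/4,150+v/4),.028)),0).tolist() for u,v in((314,375),(352,446),(480,372),(440,305))])
o=ori('y',15); print(env.solve_ik(P(-80,-5,20),o),env.sense()["time"])
env.grab(20)
env.move_pose(P(-85,-5,120),o); print(env.sense()["time"])
f0=F(); go(-85,-5,19.5,vel=.2); print(np.round(F()-f0,1)); f0=F()
go(-50,-5,19.5,vel=.08); print(np.round(F()-f0,1))
e=push((-50,-5,19.5),(-33,-5,19.5),1.5,10,f0)
go(e[0]-8,-5,19.5); go(-75,-5,110,vel=.25)
print(env.sense()["time"])
p=snapshot("top"); u=proj(p,P(0,-40,12))[0]; x0,y0=int(u[0]-66),int(u[1]-50)
cv2.imwrite("pics/a.png",cv2.resize(p["image"][y0:y0+100,x0:x0+133,::-1],None,fx=6,fy=6,interpolation=cv2.INTER_CUBIC))
E
```

```text
[[-2.0, 40.0], [-61.0, 36.0], [-50.0, -71.0], [7.0, -65.0]]
[-0.23800101  0.41700848  2.30313703  0.64732787  0.26258532  0.30723547] 2.45
5.9833
[-0.2  0.6 -0.1]
[-0.1  0.7 -0.5]
push end [-40.1  -5.   19.5] F [-13.5  -2.    8. ] actual [-41.   -4.8] t 9.0
9.7833
```

View pics/a.png

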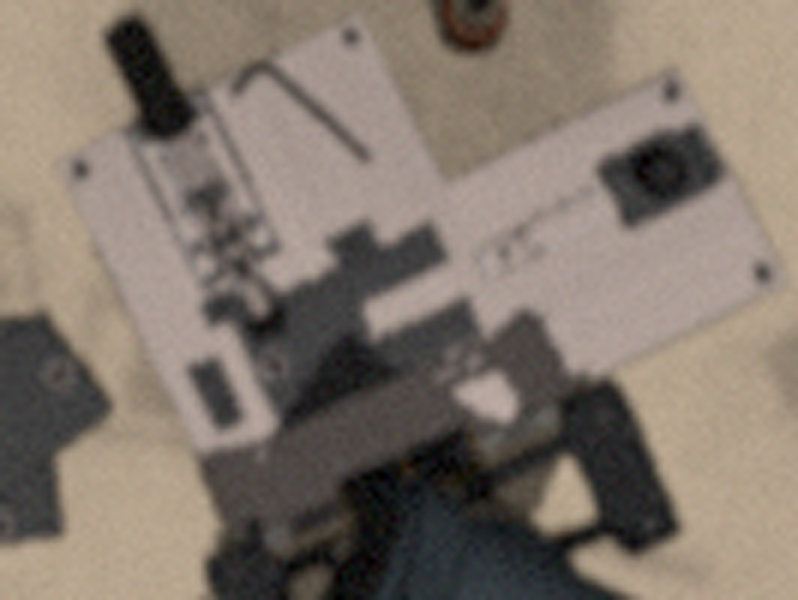

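The picture shows the strap flush against both side stops (upper stop near (350,240)). It is still about 10 mm short of the end stop (215,390). Next I push along +y on both tines.

```bash
python3 - <<'E'
from h import *
o=ori('x',0)
env.move_pose(P(-4,-88,120),o); f0=F(); go(-4,-88,22.5,vel=.15); print(np.round(F()-f0,1)); f0=F()
go(-4,-76,22.5,vel=.08); print(np.round(F()-f0,1))
e=push((-4,-76,22.5),(-4,-57,22.5),1.5,10,f0)
go(-4,e[1]-8,22.5); go(-4,e[1]-15,110,vel=.25)
# settle sideways again
o=ori('y',15); env.move_pose(P(-60,-5,110),o); go(-52,-5,19.5,vel=.2); f0=F()
go(-45,-5,19.5,vel=.08)
e=push((-45,-5,19.5),(-33,-5,19.5),1.5,10,f0)
go(e[0]-8,-5,19.5); go(-70,-5,130,vel=.25)
env.move_pose(P(100,-10,260),ori('y'))
p=snapshot("side"); u=proj(p,P(0,0,12))[0]; x0,y0=int(u[0]-50),int(u[1]-40)
cv2.imwrite("pics/b.png",cv2.resize(p["image"][y0:y0+75,x0:x0+100,::-1],None,fx=8,fy=8,interpolation=cv2.INTER_CUBIC))
print(env.sense()["time"])
E
```

```text
[-0.2  0.3  0.7]
[3.7 5.1 4.4]
push end [ -4.  -57.   22.5] F [ 2.6 -4.3  6.3] actual [ -3.4 -57.6] t 15.3
push end [-40.5  -5.   19.5] F [-13.6  -2.8   9.3] actual [-41.8  -4.5] t 18.9
20.6417
```

View pics/b.png

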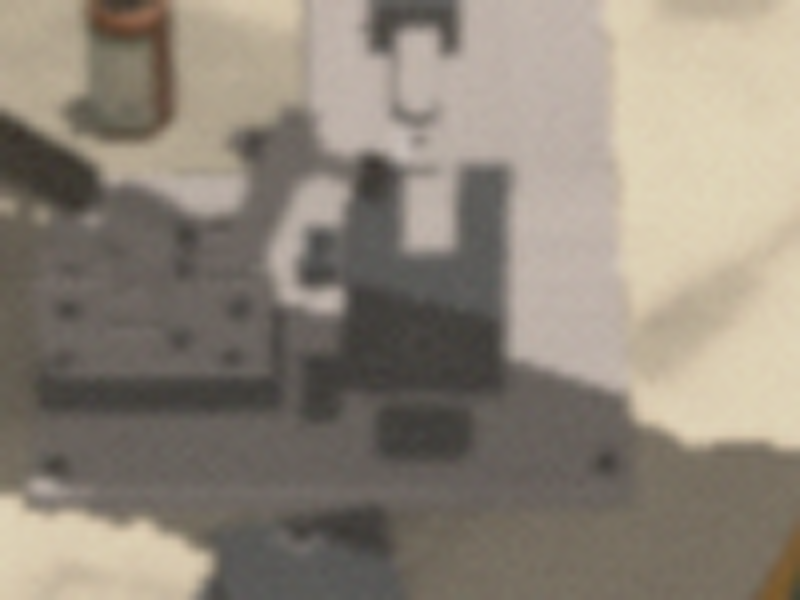

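```bash
python3 - <<'E'
from h import *
p=snapshot("side"); u=proj(p,P(0,0,12))[0]; x0,y0=int(u[0]-50),int(u[1]-40)
w=lambda a,b,z:np.round(w2n(q,onz(p,(x0+a/8,y0+b/8),z/1000)),1).tolist()
print("tine ends",w(510,165,28),w(460,168,28),w(402,170,28),"slot floor",w(460,253,28),w(402,253,28),"far bottom",w(505,388,12),w(345,385,12),"stop top",w(380,408,24),w(470,408,24),"side stop",w(300,228,24),w(335,228,24))
im=p["image"][y0:y0+75,x0:x0+100,::-1]
im=cv2.resize(np.ascontiguousarray(im),None,fx=8,fy=8,interpolation=cv2.INTER_CUBIC)
S=np.array([(-30,55),(30,55),(30,-55),(10,-55),(10,-5),(-10,-5),(-10,-55),(-30,-55)])
for z,c in((28,(0,255,0)),):
  cv2.polylines(im,[np.int32((proj(p,n2w(q,np.c_[S,np.full(8,z)]))-[x0,y0]+.5)*8)],True,c,1)
for Q in ([(-17,55,24),(17,55,24)],[(30,-42,24),(30,-18,24)],[(-75,85,12),(140,85,12)],[(-75,85,12),(-75,-100,12)]):
  cv2.polylines(im,[np.int32((proj(p,n2w(q,Q))-[x0,y0]+.5)*8)],False,(0,0,255),1)
cv2.imwrite("pics/c.png",im)
E
```

```text
tine ends [-36.6, -71.9] [-17.9, -69.7] [3.9, -68.0] slot floor [-18.9, -22.3] [2.4, -21.7] far bottom [-36.4, 31.8] [21.3, 31.9] stop top [7.7, 55.6] [-24.2, 54.7] side stop [40.9, -38.8] [27.9, -39.2]
```

View pics/c.png

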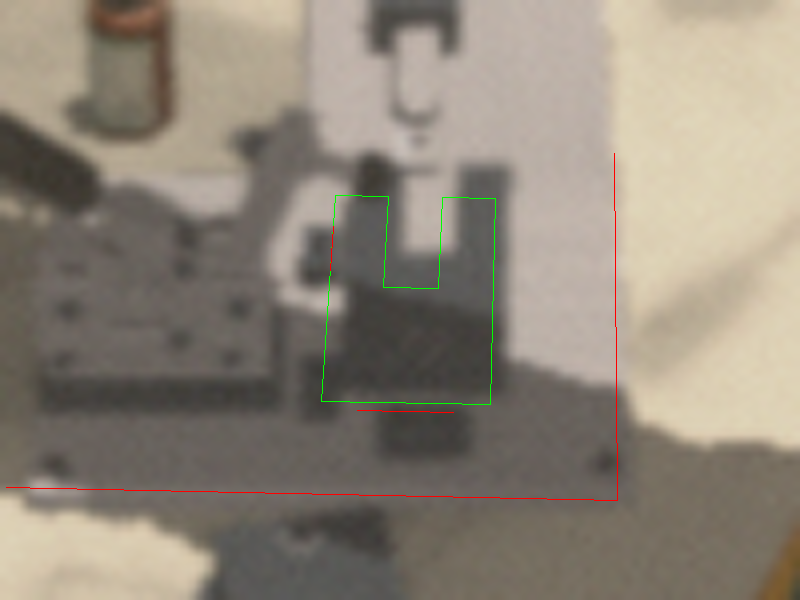

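The strap still sits at y≈-14 (tine ends near row 165, outline of home at 196). The closed fingertips are narrower than the slot, so they slid into it. I'll use that: push on the slot floor, with the hand tilted away from the toe.

```bash
python3 - <<'E'
from h import *
o=ori('x',15)
env.move_pose(P(-3,-38,130),o); go(-3,-38,45,vel=.2); env.hold(.2); f0=F()
for z in (32,26,20.5):
    go(-3,-38,z,vel=.08); f=F()-f0; print(z,np.round(f,1))
    if abs(f[2])>8: raise SystemExit("touch")
env.hold(.2); f0=F(); print(np.round(f0,1))
go(-3,-30,20.5,vel=.06); print(np.round(F()-f0,1))
e=push((-3,-30,20.5),(-3,-7,20.5),1.5,10,f0)
p=snapshot("top"); u=proj(p,P(0,-10,12))[0]; x0,y0=int(u[0]-50),int(u[1]-37)
cv2.imwrite("pics/d.png",cv2.resize(p["image"][y0:y0+75,x0:x0+100,::-1],None,fx=8,fy=8,interpolation=cv2.INTER_CUBIC))
E
```

```text
32 [ 0.7 -0.4  0.8]
26 [-0.9 -0.3  1.8]
20.5 [-12.    1.8  48.9]touch
```

```bash
python3 - <<'E'
from h import *
go(-3,-38,31,vel=.1); print(np.round(F(),1), env.sense()["time"],env.sense()["gripper_width"])
p=snapshot("side"); u=proj(p,P(0,-20,12))[0]; x0,y0=int(u[0]-45),int(u[1]-40)
print(x0,y0,proj(p,P(-3,-38,31)))
cv2.imwrite("pics/d.png",cv2.resize(p["image"][y0:y0+75,x0:x0+100,::-1],None,fx=8,fy=8,interpolation=cv2.INTER_CUBIC))
E
```

```text
[-0.1  0.7  0.5] 24.2417 0.00040799553329739537
246 195 [[292.24554047 226.20492003]]
```

View pics/d.png

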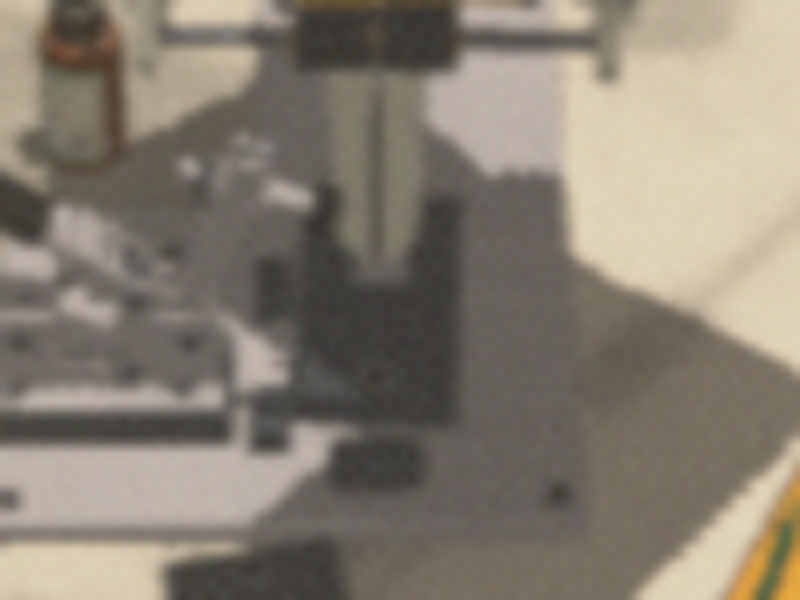

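The tapered fingertips line up with the slot (tip about (377,262), slot centre about column 381). They wedged on the tine at depth, so I'll shift 2 mm to -x and stay shallower.

```bash
python3 - <<'E'
from h import *
X=-5; env.hold(.1); f0=F(); go(X,-36,31)
for z in (26,24,22.5):
    zz=z; go(X,-36,z,vel=.06); f=F()-f0; print(z,np.round(f,1))
    if f[2]>5: X-=np.sign(-f[0])*-1*-1*0 ; break
f0=F() if abs(f[2])<5 else f0
go(X,-30,zz,vel=.06); print(np.round(F()-f0,1))
e=push((X,-30,zz),(X,-7,zz),1.5,11,f0)
go(X,e[1]-6,zz); go(X,e[1]-12,110,vel=.25)
o=ori('y',15); env.move_pose(P(-65,-5,110),o); go(-55,-5,19.5,vel=.2); f0=F()
go(-46,-5,19.5,vel=.08)
e=push((-46,-5,19.5),(-33,-5,19.5),1.5,10,f0)
go(e[0]-10,-5,19.5); go(-80,-5,130,vel=.25)
p=snapshot("top"); u=proj(p,P(0,-10,12))[0]; x0,y0=int(u[0]-50),int(u[1]-37)
print(env.sense()["time"])
cv2.imwrite("pics/e.png",cv2.resize(p["image"][y0:y0+75,x0:x0+100,::-1],None,fx=8,fy=8,interpolation=cv2.INTER_CUBIC))
E
```

```text
26 [ 1.2 -1.6  1.4]
24 [ 1.6 -0.6  7.5]
[ 2.5 -2.6  5.3]
push end [ -5.  -12.8  24. ] F [ -0.9 -13.9   4.2] actual [ -3.9 -15.1] t 28.4
push end [-40.2  -5.   19.5] F [-12.4  -6.2   7.1] actual [-41.4  -4.9] t 32.3
33.225
```

View pics/e.png

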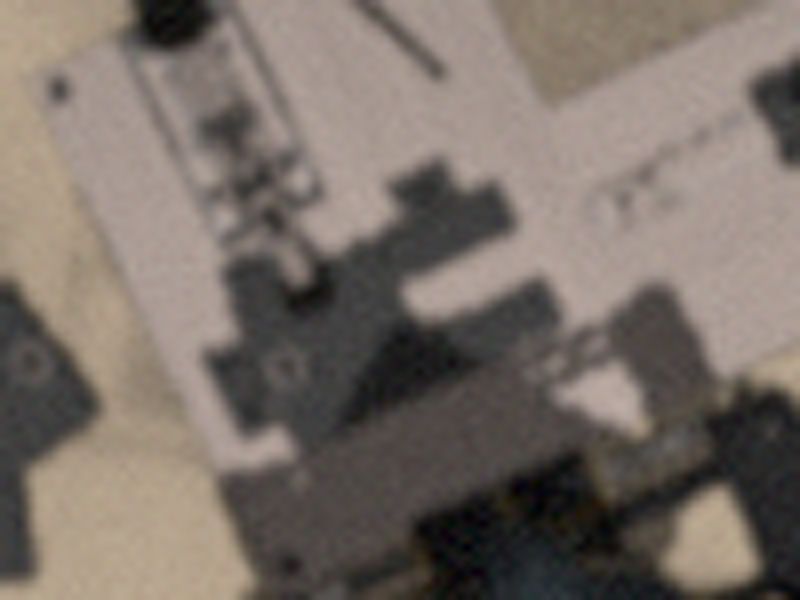

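Strap is flush on all three stops (end stop at (230,390) touches it, side stops overlap its edge). Next I clamp it.

```bash
python3 - <<'E'
from h import *
import h
q0=np.load("q.npy"); c=n2w(q0,(-3,-2,0))[0]; np.save("q.npy",[c[0],c[1],q0[2]]); h.q=q=np.load("q.npy")
go(-77,0,225,vel=.35); o=ori('y')
env.move_pose(P(194,25,190),o); go(194,25,112,vel=.25); f0=F(); print(env.sense()["time"])
for w in ((178,115),(150,140),(116,152),(88,155),(60,153)):
    go(w[0],25,w[1],vel=.12); print(w,np.round(F()-f0,1))
e=push((60,25,153),(30,25,151),4,28,f0,vel=.06)
go(e[0]+10,25,153); print(env.sense()["time"])
p=snapshot("side"); u=proj(p,P(30,10,60))[0]; x0,y0=int(u[0]-50),int(u[1]-37)
cv2.imwrite("pics/f.png",cv2.resize(p["image"][y0:y0+75,x0:x0+100,::-1],None,fx=8,fy=8,interpolation=cv2.INTER_CUBIC))
E
```

```text
35.1917
(178, 115) [-0.8 -0.4  0.9]
(150, 140) [-0.9  0.3  0.9]
(116, 152) [-1.2  0.1  0.9]
(88, 155) [-0.7  1.2  0.4]
(60, 153) [ 7.2  0.2 -1.7]
push end [ 33.8  25.  151.2] F [34.5  4.2 -6.9] actual [40.9 24.1] t 38.9
39.1583
```

View pics/f.png

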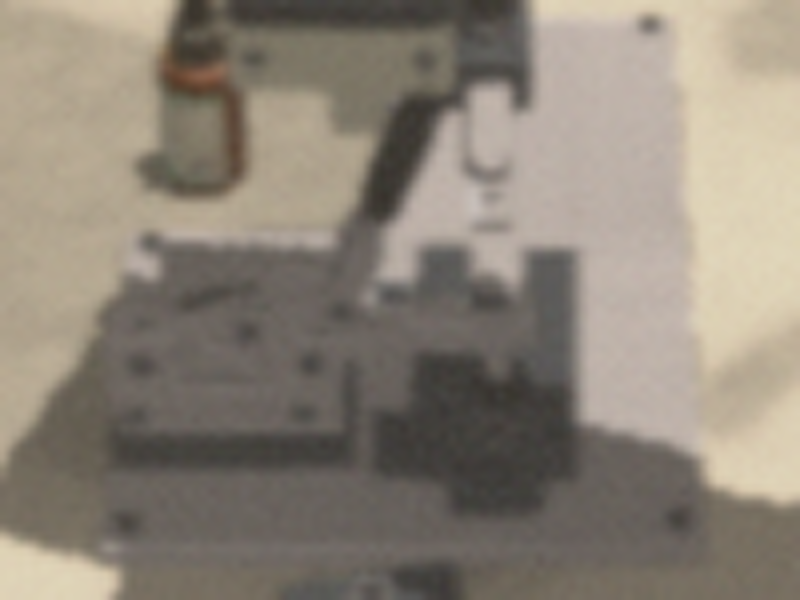

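Clamp is locked: handle leans to -x, arm level over the strap, toe at about (490,290). Next the gauge, both ways.

```bash
python3 - <<'E'
from h import *
go(46,25,205,vel=.3); o=ori('x')
env.move_pose(P(0,-214,110),o); go(0,-214,52,vel=.3); f0=F(); print(env.sense()["time"])
go(0,-112,52,vel=.2); print(np.round(F()-f0,1))
e=push((0,-112,52),(0,-90,52),4,9,f0,vel=.06)
env.hold(.2)
go(0,e[1]-5,52); go(0,e[1]-5,88,vel=.3); go(0,-52,88,vel=.3); go(0,-52,52,vel=.3); f0=F()
go(0,-150,52,vel=.2); print(np.round(F()-f0,1))
e=push((0,-150,52),(0,-170,52),4,9,f0,vel=.06)
env.hold(.2); go(0,e[1]+6,52); go(0,e[1]+6,110,vel=.3); print(env.sense()["time"])
E
```

```text
41.6083
[-0.3  0.4 -0.7]
push end [  0.  -97.3  52. ] F [ -6.2 -25.9  -4.5] actual [   0.4 -101. ] t 43.3
[1.3 1.2 0.1]
push end [   0. -162.   52.] F [ 4.7 29.6 13.7] actual [-1.000e-01 -1.574e+02] t 46.0
46.75
```

```bash
python3 - <<'E'
from h import *
go(0,-150,215,vel=.35); o=ori('y')
env.move_pose(P(-16,25,205),o); go(-16,25,158,vel=.3); f0=F(); print(env.sense()["time"])
for w in ((20,160),(57,162),(78,160),(115,150),(132,138)):
    go(w[0],25,w[1],vel=.13); print(w,np.round(F()-f0,1))
e=push((132,25,138),(150,25,124),3,16,f0,vel=.06)
go(e[0]-12,25,e[2]+12); go(e[0]-15,25,210,vel=.3)
env.move_pose(P(40,-150,240),o); print(env.sense()["time"])
p=snapshot("side"); u=proj(p,P(30,-40,40))[0]; x0,y0=int(u[0]-66),int(u[1]-50)
for k in("handle_tip","gauge_knob","strap"): print(k,[(np.round(d["xy"],1),round(d["score"],2)) for d in models.tip_of(p,k)[:1]])
cv2.imwrite("pics/g.png",cv2.resize(p["image"][y0:y0+100,x0:x0+133,::-1],None,fx=6,fy=6,interpolation=cv2.INTER_CUBIC))
E
```

```text
49.1333
(20, 160) [-1.1  0.7 -1.2]
(57, 162) [-0.7  0.5 -0.8]
(78, 160) [ 0.2  0.4 -0.4]
(115, 150) [-0.1 -0.  -0.5]
(132, 138) [-0.2  1.3 -0.6]
push end [141.  25. 131.] F [-12.5   0.5  11.9] actual [140.   24.9] t 52.0
53.5
handle_tip [(array([229.4, 209.3]), 0.66)]
gauge_knob [(array([293.6, 186.4]), 0.47)]
strap [(array([291.8, 238.1]), 0.79)]
```

View pics/g.png

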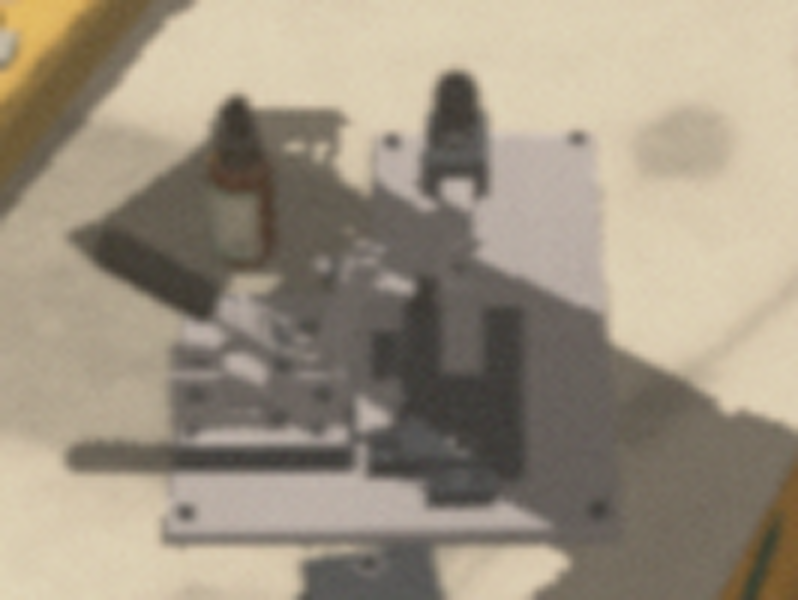

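The handle tip is back at its starting pixel (229,209), so the clamp is open. The gauge is back at (455,110 crop), and the strap lies at the end stop (460,480).

```bash
python3 -c "
from h import *
print(env.job_done())"
```

```text
the job is handed in; nothing more can be done
None
```

I handed the job in at about 54 s on the robot clock (no verdict came back): strap pushed home, clamp locked, gauge slid fully in and back against hard stops, clamp reopened. The last picture shows the clamp open, the gauge back and the strap against its stops; the clamp force was not measured directly.

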